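# Hang the barcode reader on its sprung hook

## Robot

A 6-joint arm with a two-finger parallel gripper is mounted at the origin on the work surface. World frame = base frame: x ahead of the robot, y to its left, z up, the work surface at z = 0. Lengths are in m, angles in rad, forces in N, time in s.
With the tool pointing down it reaches from about 0.25 to 0.725 m from the base axis. Payload 4 kg.
Tool frame: the origin (TCP) lies where the fingers leave the gripper's body, on its centre line; the fingertips stand 73 mm ahead of it and the grasp point (between the pads) lies 54 mm ahead of it (bot.tip_reach is the z of the fingertips in the tool frame, in m); z points along the fingers, x is the direction in which the jaws open and shut, and the axes are right-handed (so a half turn about z gives the same grasp; the last joint's range is limited). The gripper opens to 85 mm and grips with 20 to 120 N. Pads are 22 mm wide; open, the fingers measure 114 mm over their backs; the gripper's body (76 mm by 85 mm) begins 54 mm behind the grasp point. The pads swing forward as they close: fully open they stand 13 mm farther back than shut.
Start: joints at [1.247, 0.241, 0.005, 1.335, 0, 1.571], TCP at [0.159, 0.474, 0.304] pointing down, gripper open.
Joint ranges: [-2.72, 2.72], [-1.05, 1.87], [-1.09, 1.28], [-1.99, 2.15], [-1.42, 1.44], [-3.14, 3.14]. Speed limits (rad/s): [2.79, 2.79, 3.14, 3.14, 3.14, 3.14].

## Interface

Orientations are given as a unit quaternion [x, y, z, w].
In Python, from workcell import bot, vision, job_done gives the robot as it stands.
- The arm moves only by the tool drive_tool, never from a script. Its argument "steps" is one flat list of numbers, 7 for each row, row after row: the shift along the tool's x, y, z in m, then the turn, a rotation vector about the tool's x, y, z in degrees, then the closure, from -1 (fully open) to 1 (shut). A call has 1 to 8 rows; each row shifts and turns the commanded pose from where the row before left it, along the tool's axes as they then stand; what a row does not reach is not made up. A row lasts 1/12 s, in which the tool goes at most 41.7 mm and 7.16 degrees, less where a joint would pass 70% of its speed; a pose out of reach is approached as far as the arm can. A call is refused whole if a number of a shift passes 0.0417 or a number of a turn 7.16, either way. A call with a gripper value outside its range is refused whole. The fingers move at their own pace and stop on an object; the grip force is fixed at half the most. Time passes only in rows, so rows that do not move let the fingers close. It gives the time, the measured TCP pose, the force and the opening at its end, in the units of the state.
- bot.get_obs(): the state, without advancing time (a new reading comes with each control period).
- vision.camera(name): name is "scene" or "top" or "wrist"; returns (picture, depth): 384x512x3 uint8, red, green, blue; 384x512 float32, m along the optical axis (not along the pixel's ray), 0 where there is no reading.
- vision.camera_model(name): a dict with "mtx" (3x3 intrinsics, pixels), "D" ([k1, k2, p1, p2, k3] as OpenCV has them; the pictures are not rectified), "rvec" (rotation vector, rad) and "tvec" (3), from world to camera coordinates, as OpenCV has them. Camera axes: x right, y down, z forward; pixel columns grow to the right and rows downward; lengths in m; the calibration is good to about 2 mm. A picture is of the moment at which its call begins: read the wrist's pose just before it. camera_model takes no time and is no camera call; for the wrist camera it gives the pose at the moment of the call.
- job_done(): hands the job in, once; it reports no verdict.
The state is a dict: "clock": time; "joint_pos": joint angles; "joint_vel": joint speeds; "tau": joint torques, N m; "eef_pos": TCP position; "tool_rot": TCP orientation; "ft_force": force on the tool from outside, world axes, zero at the start; "ft_torque": the same for the moment, N m; "grip_width": finger opening in m.
Only numpy, scipy, OpenCV 4.12 (cv2) and the standard library are available. Lean on these libraries where they do the work, as an engineer would, in place of code of your own. Each camera call takes 0.05 s, during which the arm holds its last target.

## Task

Hang the barcode reader up on its sprung retracting hook: take the hook arm by its grip, pull it down, slip the hook under the reader's wire loop by feel, and let the spring carry the reader up until the arm is fully home, then let go. Leave the reader standing in its holder until the hook lifts it (do not handle the reader itself), work gently - never force the hook against the reader or its loop - and never let the arm fly up. Leave the other things on the desk where they are.

Things in the scene. Friction and masses are not known exactly. Their poses are not given: they have to be found in the camera images.
- column: Round upright aluminium column, 28 mm thick, 0.44 m high with a grey spring drum on top, on a 130 mm square foot screwed to the desk. Origin: centre of the foot's underside, z up along the column's axis. A black carriage slides on it and carries the hook arm; a spring inside pulls carriage and arm up.
- carriage (a joint): Travel of carriage and hook arm down the column, m: 0 = fully home at the top, 0.114 = lowest. The spring's upward pull (arm's weight already taken off) is about 7.5 N at 0 and 9.5 N at 0.10; sliding friction 0.6 N. Let go, it flies up.
- hook_arm: Level 16 mm square tube that swings freely (0.8 rad either way) about the column's axis. Origin: on that axis, on the tube's centre line, 0.304 m above the desk when home. The tube runs along its own -y; 300 mm out it carries a grip on top and a fixed steel J hook below.
- grip (a point): Grip point on the axis of the upright black rubber grip (26 mm across, 40 mm high, orange ring on top) on the arm's end: 22 mm above the tube's top face, 18 mm below the grip's top end, 0.334 m above the desk when home. Take it from above.
- hook_seat (a point): Middle of the hook's throat, where the centre of a hung bar rests: straight below grip by 87 mm. The hook is 7 mm round bar in the arm's own x-z plane, open at the top: shank on the arm's own -x side, point on its +x side.
- hook_foot (a point): Lowest point of the hook, 96 mm straight below grip, 0.238 m above the desk when home. The hook's point ends 16 mm above it. Throat 11 mm wide: inner faces 5.5 mm, outer faces 12.5 mm from its middle. It takes a bar by moving to the arm's own +x, point under the bar, until the shank meets the bar, easing back some 3 mm and rising.
- holder: Black plastic reader holder screwed to the desk: foot 120 x 100 x 6 mm, socket 56 x 52 mm outside, rim 56 mm above the desk, 50 mm deep, 0.8 mm play all round the reader's handle at foot and rim. Origin: centre of its underside; its x is the reader's x.
- reader: Grey T-shaped barcode reader, 0.29 to 0.43 kg, standing handle down in the holder. Origin: centre of the handle's lower end (6 mm above the desk), z up, x to its nose (amber window). Head 62 mm wide, from x = -60 to +58 mm, its flat top 126 mm above the origin. Pushed, it rocks a few mm in the socket.
- loop_pivot (a point): Middle of the pivot (along the reader's y) of the steel wire loop on the reader's head, 130 mm above the reader's origin. Wire 4 mm; loop 34 mm wide inside; its bar, parallel to y, has its centre 40 mm from the pivot. The loop leans anywhere from 0.75 rad to -x to 0.75 rad to +x: the lean is NOT measured, see it or feel for it.
- head_top (a point): Middle of the head's flat top, 4 mm below the loop's pivot. The bar's underside is 31 to 42 mm above it by lean, so the hook, foot 0 to 12 mm above the head, passes its point under the bar at any lean. The loop's pivot is stiff and does not give: more than 15 N between hook and reader is too much.
- card_tray: Bystander: wooden card catalogue tray full of cards, 360 x 150 x 100 mm. Origin: centre of its underside.
- pen_pot: Bystander: blue pen pot, 72 mm across, 95 mm high, pens to 150 mm. Origin: centre of its underside.
- stamp: Bystander: hand stamp with a wooden knob, 30 x 52 mm, 76 mm high. Origin: centre of its underside.

How it is judged:
On the way, in this order (a step that is already met when the one before it is completed fails the run):
1. the hook is pulled down to the reader (value of joint carriage above 0.075 m), for 0.2 s.
2. the reader hangs in the hook, lifted 30 mm in its holder (z of reader in the frame of holder above 0.036 m and contact force between hook_arm and reader above 1 N), for 0.2 s.
At the end, for the whole second after the job is handed in: The arm is fully home (carriage within 8 mm of its top stop); the reader hangs by its loop in the hook, clear above its holder (handle's end above the rim), handle down (within 0.6 rad), touching nothing else and all but still (under 0.08 m/s) (value of joint carriage below 0.008 m and contact force between hook_arm and reader above 1 N and contact force between reader and holder below 0.1 N and z of reader in the frame of holder above 0.058 m and distance between hook_seat and reader below 0.185 m and angle between reader's own z axis and vertical below 0.6 rad and linear speed of reader below 0.08 m/s).
It fails at once if the arm flies up (carriage rising faster than 0.5 m/s) (velocity of joint carriage below -0.5 m/s).
It fails at once if the hook is forced against the reader or its loop (over 15 N) (contact force between hook_arm and reader above 15 N).
It fails at once if the gripper handles the reader (over 2 N) (contact force between the fingers and reader above 2 N).
It fails at once if a bystander is moved more than 20 mm (distance of any of card_tray, pen_pot, stamp from where it was at the start of the episode above 0.02 m).
It also fails if it takes over 67 s, if anything falls off the work surface, if the arm or the gripper's body presses on something with over 40 N, if the wrist force passes 120 N, or if a joint passes its speed limit or range.

## Working session

There is one attempt and no reset: what is moved stays moved. The work goes in short steps, Python scripts to look and compute and a tool call to move; the robot and the scene stay as the last step left them, time stands still between calls to the robot, and variables do not carry over. Pictures are saved under pics/ and viewed, and the job is handed in when it is done.

Besides the shell and the picture viewer there is one more tool, called after "Emit:" as name(argument=value, ...) on one line, values as JSON. drive_tool: Moves the arm, as the interface text tells. Its arguments: {"type":"object","properties":{"steps":{"type":"array"}},"required":["steps"]}

```bash
ls; mkdir -p pics; python3 - <<'E'
from workcell import bot, vision
import cv2,numpy as np
print(bot.get_obs(), bot.tip_reach)
for n in ("scene","top"):
    p,d=vision.camera(n); cv2.imwrite(f"pics/{n}0.png",p[:,:,::-1]); np.savez(f"pics/{n}0.npz",p=p,d=d)
    m=vision.camera_model(n); print(n,{k:np.round(v,4).tolist() for k,v in m.items()})
E
```

```text
pics
{'clock': 0.0, 'joint_pos': array([1.24698244e+00, 2.41412495e-01, 3.73781019e-03, 1.33522307e+00,
       1.80245120e-05, 1.57080297e+00]), 'joint_vel': array([ 0.00024279,  0.00019598, -0.00134785, -0.00073393,  0.00041281,
       -0.00080691]), 'tau': array([-4.98429272e-04, -3.72320259e+01,  2.52406400e+01,  1.70990301e-02,
       -1.28187949e-04, -1.37556643e-06]), 'eef_pos': array([0.15893478, 0.47355823, 0.30301824]), 'tool_rot': array([ 8.11846477e-01,  5.83870015e-01, -8.58276506e-04,  6.06169606e-04]), 'ft_force': array([ 0.04539372, -0.14260673,  0.11559269]), 'ft_torque': array([ 0.03739533,  0.02994897, -0.047955  ]), 'grip_width': 0.08535549596237939} 0.0726
scene {'mtx': [[497.5949, 0.0, 257.5235], [0.0, 497.5949, 189.8051], [0.0, 0.0, 1.0]], 'D': [-0.1882, 0.0, 0.0, 0.0, 0.0], 'rvec': [1.9422, 1.2512, -0.6201], 'tvec': [-0.2133, -0.1558, 1.7861]}
top {'mtx': [[390.4156, 0.0, 252.2685], [0.0, 390.4156, 195.3235], [0.0, 0.0, 1.0]], 'D': [0.0132, 0.0, 0.0, 0.0, 0.0], 'rvec': [2.1395, -2.1747, 0.1625], 'tvec': [-0.0241, 0.5609, 1.2131]}
```

View pics/scene0.png

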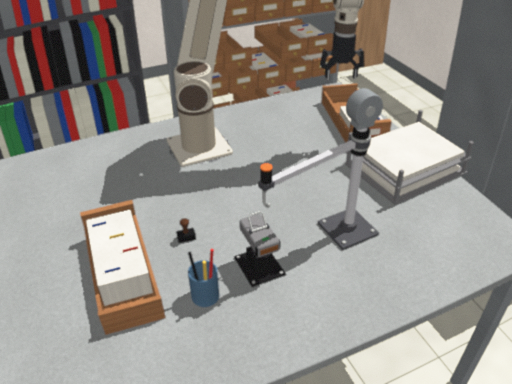

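View pics/top0.png

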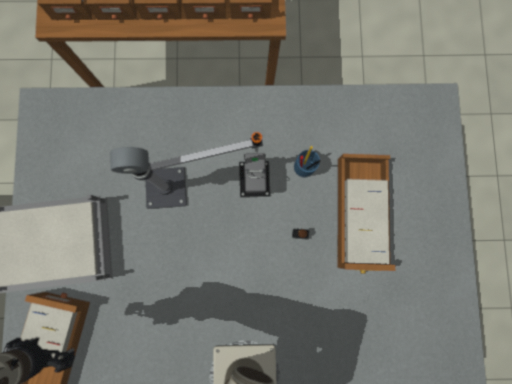

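The scene view shows the column at about (350,200), the orange-ringed grip at (266,168), and the reader in its holder at (258,245). In the top view the grip is at (257,138), the reader at (254,176), the pen pot at (308,161), and the stamp at (301,233).

```bash
cat > h.py <<'E'
import cv2,numpy as np
from workcell import bot, vision
def pose(m):
    R=cv2.Rodrigues(np.array(m["rvec"],float))[0]; t=np.array(m["tvec"],float).ravel(); return R,t
def ray(m,uv):
    R,t=pose(m); n=cv2.undistortPoints(np.array([[uv]],float),np.array(m["mtx"]),np.array(m["D"]))[0,0]
    return -R.T@t, R.T@np.array([n[0],n[1],1.])
def onz(m,uv,z):
    c,d=ray(m,uv); return c+d*(z-c[2])/d[2]
def cloud(m,d):
    v,u=np.mgrid[:d.shape[0],:d.shape[1]]
    n=cv2.undistortPoints(np.stack([u.ravel(),v.ravel()],1).astype(float)[:,None],np.array(m["mtx"]),np.array(m["D"]))[:,0]
    P=np.c_[n,np.ones(len(n))]*d.ravel()[:,None]; R,t=pose(m)
    W=(P-t)@R; W[d.ravel()<=0]=np.nan
    return W.reshape(d.shape+(3,))
def tri(m1,a,m2,b):
    c1,d1=ray(m1,a);c2,d2=ray(m2,b)
    s=np.linalg.lstsq(np.c_[d1,-d2],c2-c1,rcond=None)[0]
    p,q=c1+s[0]*d1,c2+s[1]*d2
    return (p+q)/2,np.linalg.norm(p-q)
def proj(m,P):
    return cv2.projectPoints(np.array(P,float).reshape(-1,1,3),np.array(m["rvec"],float),np.array(m["tvec"],float),np.array(m["mtx"]),np.array(m["D"]))[0][:,0]
E
python3 - <<'E'
from h import *
for n in("scene","top"):
    z=np.load(f"pics/{n}0.npz");p,d=z["p"],z["d"];m=vision.camera_model(n);W=cloud(m,d)
    hsv=cv2.cvtColor(p,cv2.COLOR_RGB2HSV)
    o=(hsv[...,0]<14)&(hsv[...,1]>190)&(hsv[...,2]>120)
    k,l,s,c=cv2.connectedComponentsWithStats(o.astype(np.uint8))
    for i in range(1,k):
        if s[i,4]>15: print(n,"orange",s[i],c[i],np.nanmedian(W[l==i],0))
    print("camera",-pose(m)[0].T@pose(m)[1])
z=np.load("pics/top0.npz");W=cloud(vision.camera_model("top"),z["d"])
z2=np.load("pics/scene0.npz");W2=cloud(vision.camera_model("scene"),z2["d"])
for nm,w,a,b in(("top",W,(90,120),(320,210)),("scene",W2,(230,80),(390,285))):
    sub=w[a[1]:b[1],a[0]:b[0]].reshape(-1,3)
    for lo,hi in((.40,.6),(.29,.33),(.1,.14),(.14,.2),(.003,.012)):
        q=sub[(sub[:,2]>lo)&(sub[:,2]<hi)]
        if len(q):print(nm,lo,hi,len(q),np.round(np.median(q,0),4),np.round(np.percentile(q,[2,98],axis=0),4).tolist())
p=z["p"];cv2.imwrite("pics/topz.png",cv2.resize(p[120:210,100:330,::-1],None,fx=3.4,fy=3.4,interpolation=2)[:, :])
p=z2["p"];cv2.imwrite("pics/scz.png",cv2.resize(p[140:290,215:315,::-1],None,fx=4,fy=4,interpolation=2))
E
```

```text
scene orange [ 12   0  10  26 111] [17.18018018 12.27027027] [-1.32057218 -0.56038924  0.23841689]
scene orange [ 28   0  14  22 205] [34.81463415 10.22439024] [-1.32017646 -0.46662963  0.22537194]
scene orange [72  0 10 14 91] [75.95604396  6.03296703] [-1.31982071 -0.24604842  0.20568309]
scene orange [100   0  16   9  97] [106.86597938   3.24742268] [-1.31840925 -0.07702963  0.18961817]
scene orange [ 94  16  21  60 430] [105.41860465  44.08604651] [-1.32240563 -0.11962133 -0.04183901]
scene orange [ 32  28  21  61 446] [41.57399103 58.26457399] [-1.32192228 -0.48851866 -0.04320938]
scene orange [  8  38  16  57 240] [14.65416667 66.28333333] [-1.32441907 -0.64516683 -0.05732559]
scene orange [108  81  20  48 370] [118.46486486 104.09189189] [-1.325626   -0.10437928 -0.43710061]
scene orange [ 62  91  17  49 265] [ 69.50943396 115.23018868] [-1.32669021 -0.40876675 -0.43323793]
camera [ 1.4620956  -0.41425002  0.97506391]
camera [ 0.39036873 -0.01446425  1.27834369]
top 0.4 0.6 856 [0.5909 0.2421 0.4346] [[0.5708, 0.2095, 0.4026], [0.6159, 0.2853, 0.4438]]
top 0.29 0.33 948 [0.6254 0.1111 0.312 ] [[0.5706, -0.0437, 0.2984], [0.6603, 0.2547, 0.3236]]
top 0.1 0.14 858 [ 0.6168 -0.0406  0.1319] [[0.5589, -0.2067, 0.1037], [0.6765, 0.4474, 0.1384]]
top 0.14 0.2 129 [ 0.5977 -0.0203  0.1574] [[0.581, -0.2289, 0.1401], [0.6867, 0.2535, 0.1985]]
top 0.003 0.012 3502 [0.6399 0.123  0.0046] [[0.5269, -0.2438, 0.003], [0.819, 0.4883, 0.0116]]
scene 0.4 0.6 676 [0.6169 0.2367 0.4232] [[0.5807, 0.2096, 0.401], [0.6245, 0.2861, 0.4417]]
scene 0.29 0.33 1251 [0.635  0.1037 0.3107] [[0.5963, -0.0544, 0.2954], [0.6772, 0.2616, 0.3278]]
scene 0.1 0.14 1201 [ 0.6328 -0.042   0.1306] [[0.2669, -0.0732, 0.1011], [0.683, 0.5849, 0.1383]]
scene 0.14 0.2 275 [0.6086 0.2382 0.1645] [[0.5937, -0.0637, 0.1405], [0.6274, 0.2591, 0.1987]]
scene 0.003 0.012 3990 [0.4569 0.2198 0.0048] [[-0.1931, -0.0867, 0.003], [0.7294, 0.6119, 0.0117]]
```

View pics/topz.png

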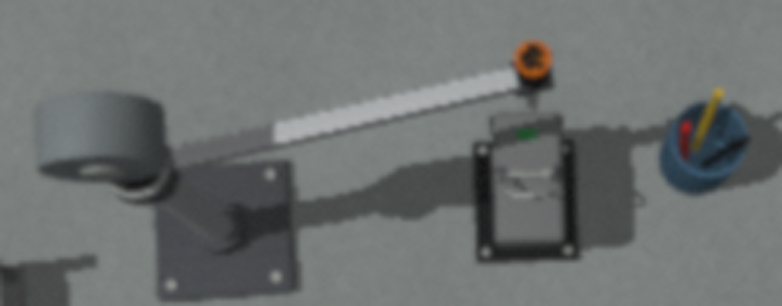

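View pics/scz.png

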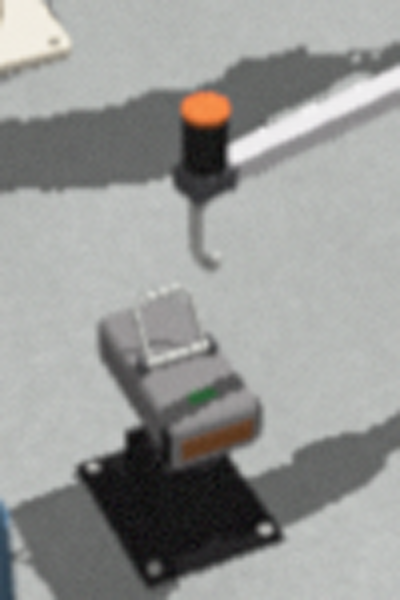

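Seen in the crops: the reader's nose faces away from the robot, with the loop folded up and towards the robot side. The hook is at the end of the arm, on the nose side. Next I'll measure these precisely.

```bash
python3 - <<'E'
from h import *
M={n:vision.camera_model(n) for n in("scene","top")}
Z={n:np.load(f"pics/{n}0.npz") for n in M}
W={n:cloud(M[n],Z[n]["d"]) for n in M}
cc={}
for n,(x0,y0,x1,y1) in {"scene":(250,155,285,195),"top":(240,125,275,155)}.items():
    hsv=cv2.cvtColor(Z[n]["p"],cv2.COLOR_RGB2HSV)
    o=np.zeros(hsv.shape[:2],bool); h=hsv[y0:y1,x0:x1]
    o[y0:y1,x0:x1]=(h[...,0]<16)&(h[...,1]>130)&(h[...,2]>90)
    v,u=np.nonzero(o); w=W[n][o]; print(n,o.sum(),u.mean(),v.mean(),"px bbox",u.min(),u.max(),v.min(),v.max(),np.nanmedian(w,0), "onz .352",onz(M[n],(u.mean(),v.mean()),.352))
    cc[n]=(u.mean(),v.mean())
print("tri",tri(M["scene"],cc["scene"],M["top"],cc["top"]))
# column cylinder from both clouds z .05-.2
P=np.concatenate([W["top"][120:210,90:230].reshape(-1,3),W["scene"][90:250,310:390].reshape(-1,3)])
for nm,w in(("top",W["top"][120:210,90:230].reshape(-1,3)),("scene",W["scene"][90:250,310:390].reshape(-1,3))):
  for lo,hi in((.03,.26),(.33,.39)):
    q=w[(w[:,2]>lo)&(w[:,2]<hi)]
    if len(q)<15: continue
    from scipy.optimize import least_squares
    r=least_squares(lambda c:np.hypot(q[:,0]-c[0],q[:,1]-c[1])-.014,[.6,.25],loss="soft_l1",f_scale=.002); print("col",nm,lo,len(q),r.x,np.median(np.abs(r.fun)))
# tube
for n in M:
    w=W[n].reshape(-1,3);q=w[(w[:,2]>.305)&(w[:,2]<.32)&(w[:,0]>.55)&(w[:,0]<.72)&(w[:,1]>-.02)&(w[:,1]<.19)]
    f=np.polyfit(q[:,1],q[:,0],1);print("tube",n,len(q),f,"x at y .24,-.05",np.polyval(f,[.24,-.05]))
# head top
for n in M:
    w=W[n].reshape(-1,3);q=w[(w[:,2]>.126)&(w[:,2]<.137)&(w[:,0]>.5)&(w[:,0]<.75)&(w[:,1]>-.1)&(w[:,1]<.04)]
    r=cv2.minAreaRect((q[:,:2]*1000).astype(np.float32));print("head",n,len(q),r,np.median(q[:,2]))
    q=w[(w[:,2]>.14)&(w[:,2]<.2)&(w[:,0]>.5)&(w[:,0]<.75)&(w[:,1]>-.09)&(w[:,1]<.02)];print("loop",n,len(q));print(np.round(q[np.argsort(q[:,2])][::max(1,len(q)//25)],3).tolist())
E
```

```text
scene 88 265.90909090909093 167.0681818181818 px bbox 260 272 163 171 [ 0.66703869 -0.04219025  0.35172202] onz .352 [ 0.66725447 -0.04292098  0.352     ]
top 61 256.5081967213115 137.7377049180328 px bbox 252 261 133 142 [ 0.6587404  -0.04237932  0.35215393] onz .352 [ 0.65932721 -0.0413245   0.352     ]
tri (array([ 0.66099314, -0.04079258,  0.34724357]), np.float64(0.001450757049110787))
col top 0.03 400 [0.58894487 0.25861678] 0.00932574769326739
col top 0.33 76 [0.56465532 0.24732249] 0.004349032904503551
col scene 0.03 2592 [0.38913922 0.46383179] 0.19985883328128784
col scene 0.33 446 [0.60811711 0.24316109] 0.005370402856993988
tube scene 499 [-0.22046938  0.65718665] x at y .24,-.05 [0.604274   0.66821012]
tube top 579 [-0.22776639  0.65126352] x at y .24,-.05 [0.59659958 0.66265183]
head scene 732 ((622.5418701171875, -43.35014724731445), (121.58074951171875, 63.71160125732422), 0.5903533101081848) 0.13195615043886766
loop scene 85
[[0.627, -0.051, 0.14], [0.626, -0.053, 0.141], [0.622, -0.018, 0.141], [0.617, -0.022, 0.141], [0.621, -0.067, 0.141], [0.629, -0.068, 0.142], 
[... 1028 characters left out ...]
5, 0.144], [0.618, -0.065, 0.144], [0.615, -0.059, 0.146], [0.614, -0.062, 0.147], [0.615, -0.023, 0.149], [0.608, -0.023, 0.153], [0.611, -0.023, 0.154], [0.61, -0.061, 0.156], [0.606, -0.061, 0.158], [0.604, -0.023, 0.16], [0.599, -0.061, 0.164], [0.602, -0.061, 0.164], [0.6, -0.023, 0.164], [0.596, -0.055, 0.166], [0.599, -0.043, 0.167], [0.599, -0.046, 0.167], [0.596, -0.026, 0.168], [0.599, -0.026, 0.168], [0.599, -0.049, 0.168], [0.596, -0.046, 0.169], [0.598, -0.055, 0.169], [0.596, -0.034, 0.17], [0.595, -0.04, 0.171], [0.595, -0.052, 0.171], [0.595, -0.049, 0.171], [0.598, -0.052, 0.172], [0.595, -0.037, 0.172], [0.595, -0.029, 0.172], [0.598, -0.057, 0.174], [0.595, -0.031, 0.174]]
```

Emit:
drive_tool(steps=[0,0,-0.022,0,0,7,-1,0,0,-0.022,0,0,7,-1,0,0,-0.022,0,0,7,-1,0,0,-0.022,0,0,7,-1,0,0,-0.022,0,0,7,-1,0,0,-0.022,0,0,7,-1,0,0,-0.022,0,0,7,-1,0,0,-0.022,0,0,3,-1])

```text
clock: 0.77
eef_pos: [0.159, 0.4737, 0.4806]
tool_rot: [0.986, 0.166, -0.0, 0.0]
ft_force: [0.2, 0.3, 0.5]
grip_width: 0.0855
```

```bash
cat >> h.py <<'E'
from scipy.spatial.transform import Rotation as Rn
def st():
    o=bot.get_obs();R=Rn.from_quat(o["tool_rot"]);x=R.apply([1,0,0]);yaw=np.degrees(np.arctan2(x[1],x[0]))
    g=o["eef_pos"]+R.apply([0,0,.054])
    print("t",round(o["clock"],2),"tcp",np.round(o["eef_pos"],4),"gp",np.round(g,4),"yaw",round(yaw,2),"z",np.round(R.apply([0,0,1]),4),"F",np.round(o["ft_force"],2),"w",round(o["grip_width"],4))
    return o,R,g,yaw
def to(target_gp):
    o,R,g,yaw=st(); print("tool shift",np.round(R.inv().apply(np.array(target_gp)-g),4))
E
python3 -c "
from h import *
to((.45,0,.43));to((.661,-.041,.43))"
```

```text
t 0.77 tcp [0.159  0.4737 0.4806] gp [0.159  0.4737 0.4266] yaw 19.17 z [-3.e-04 -9.e-04 -1.e+00] F [0.24 0.29 0.51] w 0.0855
tool shift [ 0.1194  0.543  -0.0031]
t 0.77 tcp [0.159  0.4737 0.4806] gp [0.159  0.4737 0.4266] yaw 19.17 z [-3.e-04 -9.e-04 -1.e+00] F [0.24 0.29 0.51] w 0.0855
tool shift [ 0.3052  0.651  -0.0031]
```

Emit:
drive_tool(steps=[0.0075,0.034,0,0,0,0,-1,0.0075,0.034,0,0,0,0,-1,0.0075,0.034,0,0,0,0,-1,0.0075,0.034,0,0,0,0,-1,0.0075,0.034,0,0,0,0,-1,0.0075,0.034,0,0,0,0,-1,0.0075,0.034,0,0,0,0,-1,0.0075,0.034,0,0,0,0,-1])

```text
clock: 1.43
eef_pos: [0.3065, 0.2359, 0.4797]
tool_rot: [0.986, 0.169, -0.0, 0.0]
ft_force: [1.1, 0.7, 0.4]
grip_width: 0.0856
```

Emit:
drive_tool(steps=[0.0075,0.034,0,0,0,0,-1,0.0075,0.034,0,0,0,0,-1,0.0075,0.034,0,0,0,0,-1,0.0075,0.034,0,0,0,0,-1,0.0075,0.034,0,0,0,0,-1,0.0075,0.034,0,0,0,0,-1,0.0075,0.034,0,0,0,0,-1,0.0075,0.034,0,0,0,6,-1])

```text
clock: 2.1
eef_pos: [0.4538, -0.0007, 0.4796]
tool_rot: [0.993, 0.116, -0.0, -0.0]
ft_force: [0.7, 1.2, 0.7]
grip_width: 0.0854
```

```bash
python3 -c "
from h import *
to((.55,-.03,.43));to((.661,-.041,.43))
p,d=vision.camera('wrist');cv2.imwrite('pics/w1.png',p[:,:,::-1])"
```

```text
t 2.1 tcp [ 0.4538 -0.0007  0.4796] gp [ 0.4538 -0.0007  0.4256] yaw 13.33 z [-6.e-04  2.e-04 -1.e+00] F [0.66 1.18 0.72] w 0.0854
tool shift [ 0.0869  0.0507 -0.0045]
t 2.1 tcp [ 0.4538 -0.0007  0.4796] gp [ 0.4538 -0.0007  0.4256] yaw 13.33 z [-6.e-04  2.e-04 -1.e+00] F [0.66 1.18 0.72] w 0.0854
tool shift [ 0.1924  0.087  -0.0046]
```

View pics/w1.png

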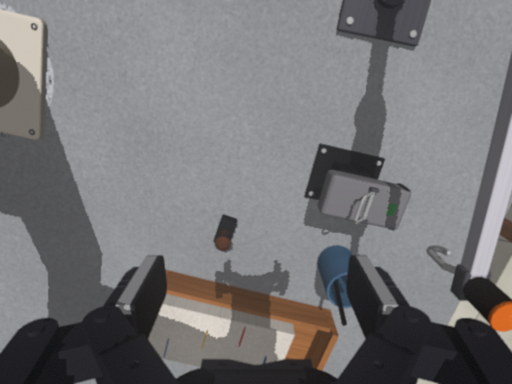

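The wrist view shows the grip at (500,315), the hook at (440,257), and the loop on the reader at (363,205). I'll move closer.

Emit:
drive_tool(steps=[0.03,0.012,0,0,0,0,-1,0.03,0.012,0,0,0,0,-1,0.03,0.012,0,0,0,0,-1,0.03,0.012,0,0,0,0,-1,0,0,0,0,0,0,-1])

```text
clock: 2.57
eef_pos: [0.5868, -0.0185, 0.4731]
tool_rot: [0.993, 0.117, -0.004, -0.0]
ft_force: [-0.6, 0.5, -2.6]
grip_width: 0.0854
```

```bash
python3 - <<'E'
from h import *
to((.661,-.041,.43))
m=vision.camera_model('wrist');p,d=vision.camera('wrist');cv2.imwrite('pics/w2.png',p[:,:,::-1]); W=cloud(m,d); np.savez("pics/w2.npz",p=p,d=d,**{k:np.array(v) for k,v in m.items()})
hsv=cv2.cvtColor(p,cv2.COLOR_RGB2HSV);o=((hsv[...,0]<16)&(hsv[...,1]>170)&(hsv[...,2]>150)).astype(np.uint8)
k,l,s,c=cv2.connectedComponentsWithStats(o)
for i in range(1,k):
    if s[i,4]>150:
        q=W[l==i];print(s[i],c[i],np.nanmedian(q,0),onz(m,c[i],.352))
E
```

```text
t 2.57 tcp [ 0.5868 -0.0185  0.4731] gp [ 0.5864 -0.0185  0.4191] yaw 13.41 z [-0.0074 -0.     -1.    ] F [-0.65  0.5  -2.6 ] w 0.0854
tool shift [ 0.0673  0.0391 -0.0114]
```

View pics/w2.png

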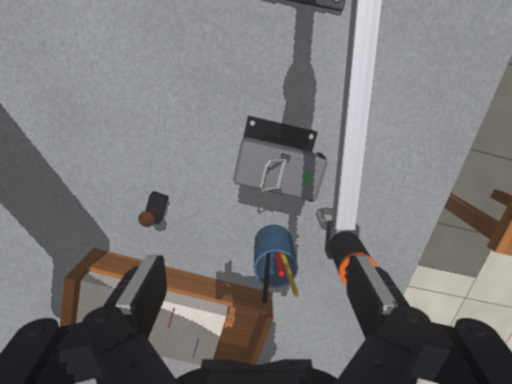

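The ring is partly behind the finger, around (355,270). The tube axis runs from (370,0) to (345,230).

```bash
python3 - <<'E'
from h import *
z=np.load("pics/w2.npz");m={k:z[k] for k in("mtx","D","rvec","tvec")};W=cloud(m,z["d"]);p=z["p"]
cv2.imwrite("pics/w2z.png",cv2.resize(p[190:310,290:410,::-1],None,fx=5,fy=5,interpolation=2))
q=W.reshape(-1,3);q=q[(q[:,2]>.306)&(q[:,2]<.32)&(q[:,1]<.2)&(q[:,1]>-.01)]
f=np.polyfit(q[:,1],q[:,0],1);print(len(q),f,np.polyval(f,[.25,-.041]))
q=W.reshape(-1,3);q=q[(q[:,2]>.345)&(q[:,2]<.358)];print(len(q),np.percentile(q,[2,50,98],axis=0))
hsv=cv2.cvtColor(p,cv2.COLOR_RGB2HSV);o=(hsv[...,0]<16)&(hsv[...,1]>150)&(hsv[...,2]>120);o[:,:320]=0;o[:225]=0;o[:,400:]=0;print(o.sum(),np.nanpercentile(W[o],[2,50,98],axis=0))
# head & loop
q=W.reshape(-1,3);h=q[(q[:,2]>.126)&(q[:,2]<.137)&(q[:,0]>.5)&(q[:,1]>-.1)&(q[:,1]<.02)];print("head",cv2.minAreaRect((h[:,:2]*1000).astype(np.float32)),np.median(h[:,2]))
h=q[(q[:,2]>.16)&(q[:,2]<.18)&(q[:,0]>.5)&(q[:,0]<.64)&(q[:,1]>-.075)&(q[:,1]<.0)];print("bar",len(h),np.median(h,0),np.percentile(h,[5,95],axis=0))
E
```

```text
5140 [-0.22485302  0.65268887] [0.59647562 0.66190785]
402 [[ 0.64978356 -0.0506777   0.34534959]
 [ 0.65403171 -0.03597712  0.35215317]
 [ 0.67193136 -0.02775673  0.35392741]]
199 [[ 0.62875974 -0.05055038  0.35003136]
 [ 0.65336751 -0.03861659  0.35280732]
 [ 0.67227907 -0.01369946  0.41453785]]
head ((621.5581665039062, -41.02130126953125), (117.9521713256836, 65.48602294921875), 1.284293532371521) 0.13273001755743813
bar 127 [ 0.59941392 -0.03922601  0.16976706] [[ 0.59681744 -0.05947065  0.16148785]
 [ 0.60585502 -0.02143216  0.17155376]]
```

View pics/w2z.png

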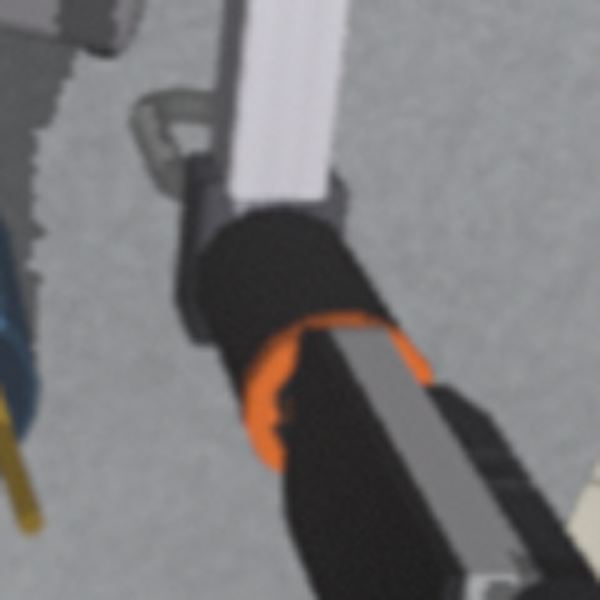

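Emit:
drive_tool(steps=[0,0,0.02,0,0,0,-1,0.02,0.01,0,0,0,0,-1,0.02,0.01,0,0,0,0,-1,0.02,0.01,0,0,0,0,-1,0.007,0.009,0,0,0,0,-1,0,0,0,0,0,0,-1])

```text
clock: 3.12
eef_pos: [0.6562, -0.0408, 0.4584]
tool_rot: [0.993, 0.117, -0.001, 0.0]
ft_force: [-0.1, 0.5, -0.7]
grip_width: 0.0854
```

```bash
python3 -c "
from h import *
to((.661,-.041,.340))"
```

```text
t 3.12 tcp [ 0.6562 -0.0408  0.4584] gp [ 0.6561 -0.0408  0.4044] yaw 13.41 z [-2.2e-03 -3.0e-04 -1.0e+00] F [-0.09  0.52 -0.68] w 0.0854
tool shift [0.0049 0.0014 0.0644]
```

Emit:
drive_tool(steps=[0.005,0.001,0.01,0,0,0,-1,0,0,0.015,0,0,0,-1,0,0,0.015,0,0,0,-1,0,0,0.015,0,0,0,-1,0,0,0.009,0,0,0,-1,0,0,0,0,0,0,-1])

```text
clock: 3.62
eef_pos: [0.6585, -0.0392, 0.3946]
tool_rot: [0.993, 0.117, -0.002, -0.0]
ft_force: [0.5, 0.0, -0.3]
grip_width: 0.0856
```

```bash
python3 - <<'E'
from h import *
to((.661,-.041,.340))
p,d=vision.camera('wrist');cv2.imwrite('pics/w3.png',p[:,:,::-1])
p,d=vision.camera('scene');cv2.imwrite('pics/s3.png',cv2.resize(p[100:260,190:400,::-1],None,fx=3.5,fy=3.5,interpolation=2))
E
```

```text
t 3.62 tcp [ 0.6585 -0.0392  0.3946] gp [ 0.6583 -0.0392  0.3406] yaw 13.48 z [-4.e-03  5.e-04 -1.e+00] F [ 0.52  0.03 -0.26] w 0.0856
tool shift [0.0022 0.0024 0.0006]
```

View pics/w3.png

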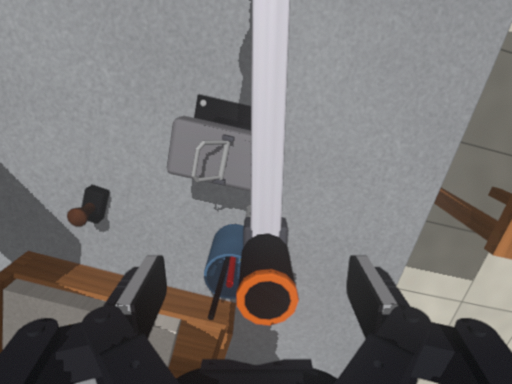

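View pics/s3.png

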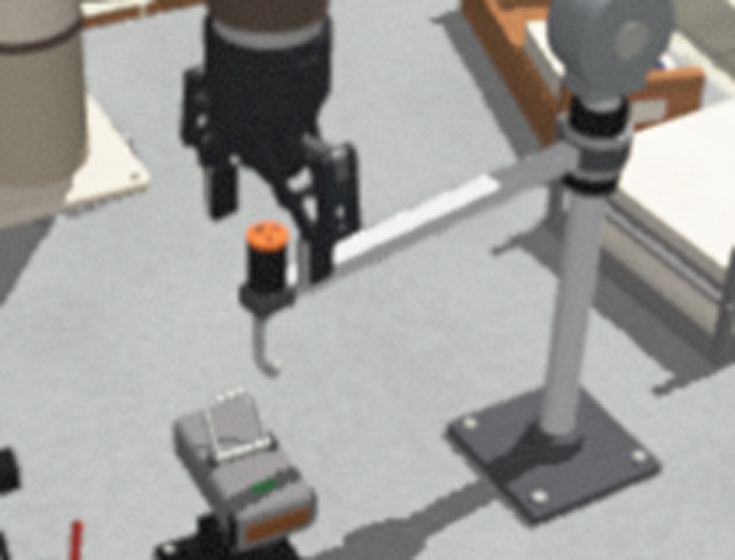

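The wrist view shows the ring at (267,297) between the open fingers, about 2 mm off. The scene view shows the fingers straddling the grip. I'll centre and close.

Emit:
drive_tool(steps=[0.002,0.002,0,0,0,0,-1,0,0,0,0,0,0,0.2,0,0,0,0,0,0,1,0,0,0,0,0,0,1,0,0,0,0,0,0,1,0,0,0,0,0,0,1,0,0,0,0,0,0,1,0,0,0,0,0,0,1])

```text
clock: 4.38
eef_pos: [0.663, -0.0415, 0.396]
tool_rot: [0.993, 0.117, 0.0, 0.0]
ft_force: [1.0, -0.5, 0.4]
grip_width: 0.0244
```

Emit:
drive_tool(steps=[0,0,0,0,0,0,1,0,0,0,0,0,0,1,0,0,0,0,0,0,1])

```text
clock: 4.63
eef_pos: [0.663, -0.0415, 0.396]
tool_rot: [0.993, 0.117, 0.0, 0.0]
ft_force: [0.3, -0.9, 0.5]
grip_width: 0.0244
```

```bash
python3 - <<'E'
from h import *
to((.661,-.041,.340))
p,d=vision.camera('scene');cv2.imwrite('pics/s4.png',cv2.resize(p[100:260,190:400,::-1],None,fx=3.5,fy=3.5,interpolation=2))
E
```

```text
t 4.63 tcp [ 0.663  -0.0415  0.396 ] gp [ 0.663  -0.0415  0.342 ] yaw 13.44 z [ 2.e-04 -1.e-04 -1.e+00] F [ 0.3  -0.9   0.52] w 0.0244
tool shift [-0.0019 -0.0009  0.002 ]
```

View pics/s4.png

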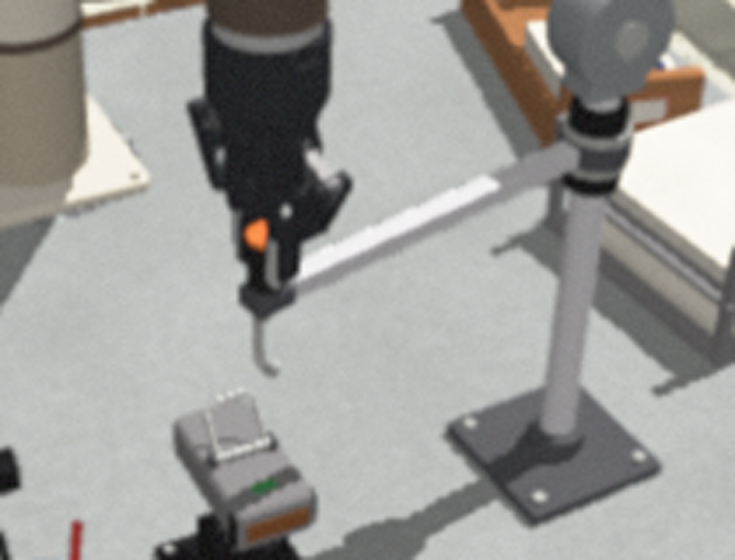

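Gripped (24.4 mm). Now I'll swing the arm at home height to the robot side of the loop.

Emit:
drive_tool(steps=[-0.0062,-0.0002,0,0,0,1.2,1,-0.0062,-0.0002,0,0,0,1.2,1,-0.0062,-0.0002,0,0,0,1.2,1,-0.0062,-0.0002,0,0,0,1.2,1,-0.0062,-0.0002,0,0,0,1.2,1,-0.0062,-0.0002,0,0,0,1.2,1,-0.0062,-0.0002,0,0,0,1.2,1,-0.0062,-0.0002,0,0,0,1.2,1])

```text
clock: 5.35
eef_pos: [0.6134, -0.0483, 0.396]
tool_rot: [0.999, 0.033, 0.0, 0.0]
ft_force: [0.4, -2.4, 0.4]
grip_width: 0.0241
```

Emit:
drive_tool(steps=[-0.0062,-0.0002,0,0,0,1.2,1,-0.0062,-0.0002,0,0,0,1.2,1,-0.0062,-0.0002,0,0,0,1.2,1,-0.0062,-0.0002,0,0,0,1.2,1,-0.0062,-0.0002,0,0,0,1.2,1,-0.0062,-0.0002,0,0,0,1.2,1,-0.0062,-0.0002,0,0,0,1.2,1,0,0,0,0,0,0,1])

```text
clock: 6.02
eef_pos: [0.569, -0.0473, 0.3964]
tool_rot: [0.999, -0.041, -0.0, 0.001]
ft_force: [-1.1, -5.0, 0.3]
grip_width: 0.0241
```

```bash
python3 - <<'E'
from h import *
to((.565,-.0466,.340))
for n in("top","wrist"):
    m=vision.camera_model(n);p,d=vision.camera(n);np.savez(f"pics/{n}5.npz",p=p,d=d,**{k:np.array(v) for k,v in m.items()});W=cloud(m,d).reshape(-1,3)
    q=W[(W[:,2]>.306)&(W[:,2]<.318)&(W[:,1]<.2)&(W[:,1]>.02)&(W[:,0]>.5)&(W[:,0]<.68)];f=np.polyfit(q[:,1],q[:,0],1);print(n,len(q),f,np.polyval(f,[.25,-.045]))
    if n=="wrist": cv2.imwrite("pics/w5.png",p[:,:,::-1])
E
```

```text
t 6.02 tcp [ 0.569  -0.0473  0.3964] gp [ 0.569  -0.0474  0.3424] yaw -4.7 z [-4.0e-04 -1.8e-03 -1.0e+00] F [-1.08 -5.04  0.34] w 0.0241
tool shift [-0.004  -0.0004  0.0024]
top 476 [0.09175972 0.57125994] [0.59419987 0.56713075]
wrist 4237 [0.08002889 0.57404787] [0.59405509 0.57044657]
```

View pics/w5.png

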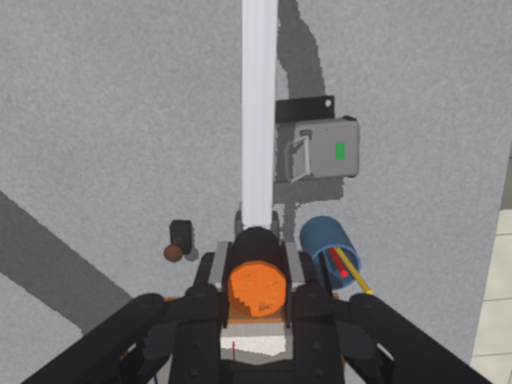

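The arm now sits left of the loop (bar at u≈292, tube edge at u≈275 and higher up). Clearance between hook and bar is about 14 mm. I'll relieve the radial force and pull down.

Emit:
drive_tool(steps=[0,0.002,0,0,0,0,1,0,0,0.006,0,0,0,1,0,0,0.01,0,0,0,1,0,0,0.01,0,0,0,1,0,0,0.01,0,0,0,1,0,0,0.01,0,0,0,1,0,0,0.01,0,0,0,1,0,0,0,0,0,0,1])

```text
clock: 6.78
eef_pos: [0.5701, -0.0481, 0.3394]
tool_rot: [0.999, -0.04, 0.0, -0.001]
ft_force: [-0.9, -0.9, 8.3]
grip_width: 0.0243
```

```bash
python3 - <<'E'
from h import *
st()
m=vision.camera_model("scene");p,d=vision.camera('scene');W=cloud(m,d)
cv2.imwrite('pics/s6.png',cv2.resize(p[100:280,190:400,::-1],None,fx=3.3,fy=3.3,interpolation=2))
E
```

```text
t 6.78 tcp [ 0.5701 -0.0481  0.3394] gp [ 0.5701 -0.048   0.2854] yaw -4.56 z [ 5.0e-04  1.1e-03 -1.0e+00] F [-0.92 -0.88  8.33] w 0.0243
```

View pics/s6.png

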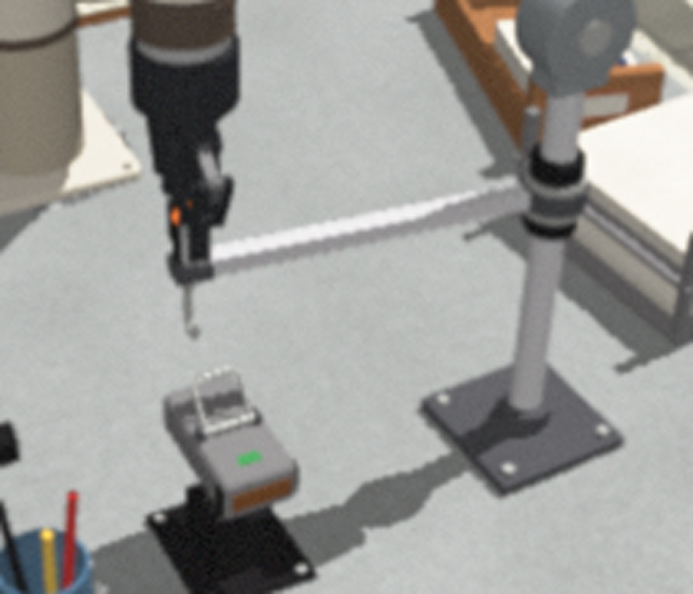

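The carriage is down 57 mm at 8.3 N with no slip; the hook, at (190,330) in the crop, is behind the loop. Another 43 mm to go.

Emit:
drive_tool(steps=[0,0,0.008,0,0,0,1,0,0,0.008,0,0,0,1,0,0,0.008,0,0,0,1,0,0,0.007,0,0,0,1,0,0,0.006,0,0,0,1,0,0,0.004,0,0,0,1,0,0,0,0,0,0,1,0,0,0,0,0,0,1])

```text
clock: 7.5
eef_pos: [0.5707, -0.0482, 0.3004]
tool_rot: [0.999, -0.04, 0.002, -0.0]
ft_force: [-0.3, -1.7, 8.5]
grip_width: 0.0243
```

```bash
python3 - <<'E'
from h import *
st()
p,d=vision.camera('scene')
cv2.imwrite('pics/s7.png',cv2.resize(p[150:270,210:310,::-1],None,fx=5,fy=5,interpolation=2))
p,d=vision.camera('wrist');cv2.imwrite('pics/w7.png',p[:,:,::-1])
E
```

```text
t 7.5 tcp [ 0.5707 -0.0482  0.3004] gp [ 0.5709 -0.0482  0.2464] yaw -4.54 z [ 3.4e-03  7.0e-04 -1.0e+00] F [-0.33 -1.65  8.48] w 0.0243
```

View pics/s7.png

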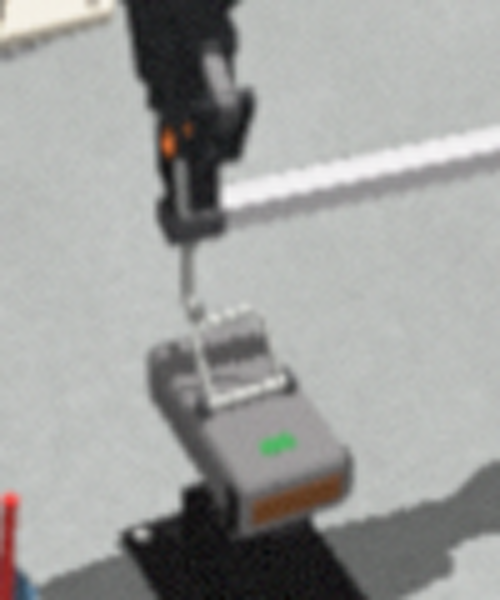

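View pics/w7.png

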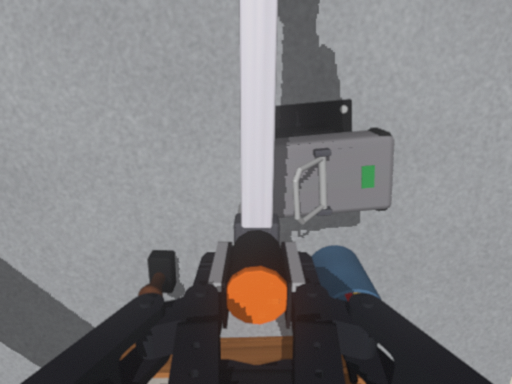

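```bash
python3 - <<'E'
from h import *
for n in("scene","top"):
    m=vision.camera_model(n);p,d=vision.camera(n);W=cloud(m,d).reshape(-1,3)
    q=W[(W[:,2]>.142)&(W[:,2]<.19)&(W[:,0]>.548)&(W[:,0]<.59)&(W[:,1]>-.08)&(W[:,1]<-.01)]
    print(n,"hook",len(q),np.round(np.percentile(q,[5,50,95],axis=0),4).tolist() if len(q) else "")
    b=W[(W[:,2]>.160)&(W[:,2]<.178)&(W[:,0]>.592)&(W[:,0]<.612)&(W[:,1]>-.08)&(W[:,1]<-.0)]
    print(n,"bar",len(b),np.round(np.percentile(b,[3,50,97],axis=0),4).tolist() if len(b) else "")
E
```

```text
scene hook 43 [[0.5619, -0.0508, 0.1543], [0.566, -0.0484, 0.1639], [0.5811, -0.0439, 0.1844]]
scene bar 34 [[0.598, -0.062, 0.1611], [0.6011, -0.0398, 0.1681], [0.6046, -0.0212, 0.1718]]
top hook 0 
top bar 0
```

Emit:
drive_tool(steps=[0,0,0.004,0,0,0,1,0.003,0,0,0,0,-0.6,1,0.004,0,0,0,0,-0.8,1,0.004,0,0,0,0,-0.8,1,0.004,0,0,0,0,-0.8,1,0.003,0,0,0,0,-0.6,1,0.002,0,0,0,0,-0.4,1,0,0,0,0,0,0,1])

```text
clock: 8.37
eef_pos: [0.5913, -0.0493, 0.2967]
tool_rot: [1.0, -0.005, 0.002, -0.0]
ft_force: [-0.2, -3.0, 8.4]
grip_width: 0.0241
```

```bash
python3 - <<'E'
from h import *
st()
p,d=vision.camera('scene')
cv2.imwrite('pics/s8.png',cv2.resize(p[150:270,210:310,::-1],None,fx=5,fy=5,interpolation=2))
E
```

```text
t 8.37 tcp [ 0.5913 -0.0493  0.2967] gp [ 0.5915 -0.0493  0.2427] yaw -0.54 z [ 4.4e-03  5.0e-04 -1.0e+00] F [-0.18 -2.97  8.42] w 0.0241
```

View pics/s8.png

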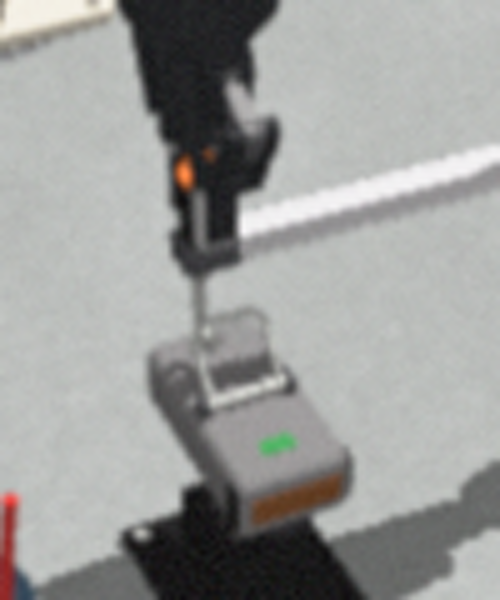

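```bash
python3 - <<'E'
from h import *
m=vision.camera_model("scene");p,d=vision.camera("scene")
big=cv2.resize(p[190:250,235:285,::-1],None,fx=12,fy=12,interpolation=cv2.INTER_CUBIC)
cv2.imwrite("pics/s9.png",big[:600])
def c(P): return (proj(m,P)-[235,190])*12
print("hook y-.049 seat,point",c([[.5915,-.0493,.155],[.6005,-.0493,.154],[.5825,-.0493,.17]]))
print("bar ends",c([[.6,-.0595,.169],[.6,-.0225,.169]]),"pivot",c([[.6215,-.06,.136],[.6215,-.022,.136]]))
o=bot.get_obs();print(o["clock"])
E
```

```text
hook y-.049 seat,point [[188.4308549  310.3035145 ]
 [205.7986623  339.69081547]
 [169.97523451 230.32712503]]
bar ends [[158.44788268 297.18680112]
 [321.63532597 248.51353119]] pivot [[200.58471432 480.02315689]
 [366.99835363 428.54189825]]
8.4667
```

View pics/s9.png

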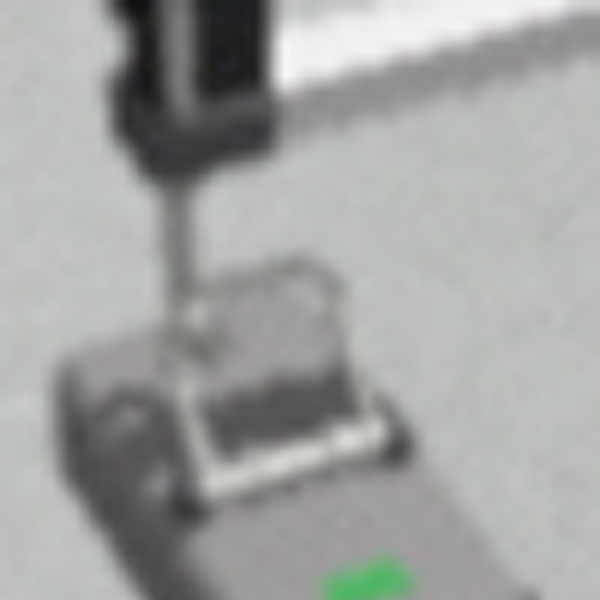

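The scene crop shows the hook's tip at (208,340), inside the loop's left leg at (185,400). I estimate 3–4 mm of side margin. Nothing is touching yet, so I'll feel forward slowly.

Emit:
drive_tool(steps=[0.001,0.001,0,0,0,-0.2,1,0.001,0,0,0,0,-0.2,1,0.001,0,0,0,0,-0.2,1,0.001,0,0,0,0,-0.2,1,0.001,0,0,0,0,-0.2,1,0,0,0,0,0,0,1])

```text
clock: 8.97
eef_pos: [0.5961, -0.0495, 0.2969]
tool_rot: [1.0, 0.004, 0.002, -0.001]
ft_force: [0.2, 0.8, 9.2]
grip_width: 0.0243
```

Emit:
drive_tool(steps=[0.001,0,0,0,0,-0.2,1,0.001,0,0,0,0,-0.2,1,0.001,0,0,0,0,-0.2,1,0,0,0,0,0,0,1])

```text
clock: 9.3
eef_pos: [0.5991, -0.0495, 0.2969]
tool_rot: [1.0, 0.009, 0.002, -0.001]
ft_force: [-0.8, -0.5, 9.5]
grip_width: 0.0242
```

```bash
python3 - <<'E'
from h import *
st()
p,d=vision.camera('scene')
cv2.imwrite('pics/s10.png',cv2.resize(p[190:250,235:285,::-1],None,fx=10,fy=10,interpolation=2))
E
```

```text
t 9.3 tcp [ 0.5991 -0.0495  0.2969] gp [ 0.5994 -0.0494  0.2429] yaw 1.07 z [ 0.0047  0.0021 -1.    ] F [-0.75 -0.55  9.55] w 0.0242
```

View pics/s10.png

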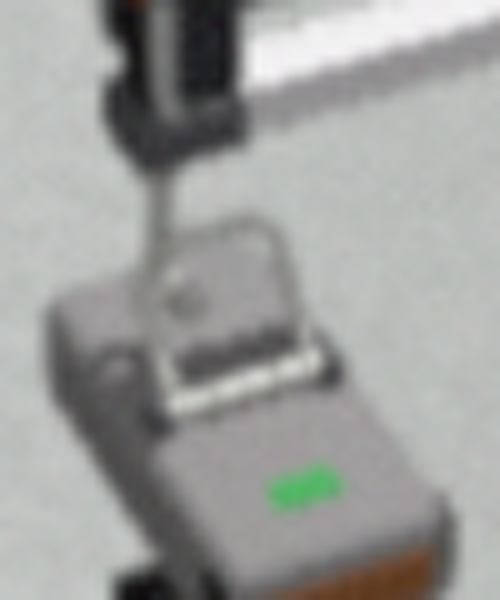

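The tip is now inside the loop opening at (185,300), with no contact force yet (Fx −0.8 N). Continuing.

Emit:
drive_tool(steps=[0.001,0,0,0,0,-0.2,1,0.001,0,0,0,0,-0.2,1,0,0,0,0,0,0,1])

```text
clock: 9.6
eef_pos: [0.6011, -0.0495, 0.2969]
tool_rot: [1.0, 0.013, 0.002, -0.001]
ft_force: [0.6, 0.2, 8.6]
grip_width: 0.0242
```

Emit:
drive_tool(steps=[0.001,0,0,0,0,-0.2,1,0.001,0,0,0,0,-0.2,1,0,0,0,0,0,0,1])

```text
clock: 9.85
eef_pos: [0.603, -0.0494, 0.2969]
tool_rot: [1.0, 0.016, 0.002, -0.001]
ft_force: [-0.4, 0.3, 9.9]
grip_width: 0.0243
```

Emit:
drive_tool(steps=[0.001,0,0,0,0,-0.2,1,0,0,0,0,0,0,1])

```text
clock: 10.02
eef_pos: [0.604, -0.0494, 0.2969]
tool_rot: [1.0, 0.018, 0.002, -0.001]
ft_force: [-0.6, -0.8, 9.2]
grip_width: 0.0245
```

Emit:
drive_tool(steps=[0.001,0,0,0,0,-0.2,1,0,0,0,0,0,0,1])

```text
clock: 10.18
eef_pos: [0.6049, -0.0494, 0.2969]
tool_rot: [1.0, 0.02, 0.002, -0.001]
ft_force: [-0.4, -0.9, 9.1]
grip_width: 0.0244
```

```bash
python3 - <<'E'
from h import *
st()
p,d=vision.camera('scene');st()
cv2.imwrite('pics/s11.png',cv2.resize(p[190:250,235:285,::-1],None,fx=10,fy=10,interpolation=2))
E
```

```text
t 10.18 tcp [ 0.6049 -0.0494  0.2969] gp [ 0.6052 -0.0492  0.2429] yaw 2.26 z [ 0.0044  0.0021 -1.    ] F [-0.45 -0.89  9.12] w 0.0244
t 10.23 tcp [ 0.6049 -0.0494  0.2969] gp [ 0.6051 -0.0493  0.2429] yaw 2.25 z [ 0.0043  0.0021 -1.    ] F [ 0.21 -1.   10.86] w 0.0241
```

View pics/s11.png

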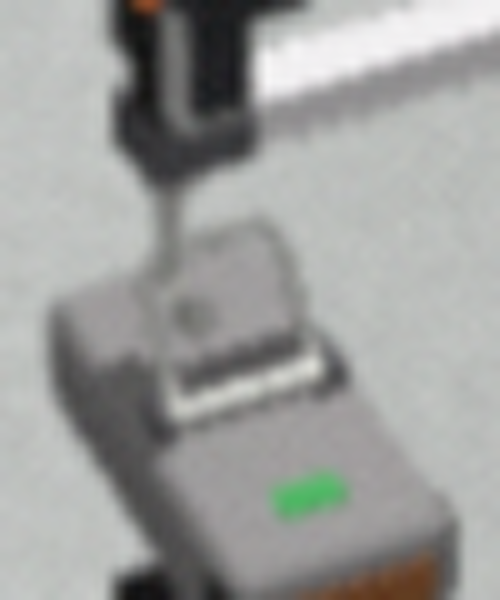

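The tip is well inside the loop at (190,315), and the shank at (172,240) is reaching the bar.

Emit:
drive_tool(steps=[0.001,0,0,0,0,-0.2,1,0,0,0,0,0,0,1])

```text
clock: 10.4
eef_pos: [0.6056, -0.0494, 0.2969]
tool_rot: [1.0, 0.021, 0.002, -0.001]
ft_force: [-1.4, 0.5, 10.1]
grip_width: 0.0241
```

Emit:
drive_tool(steps=[0.001,0,0,0,0,-0.2,1,0,0,0,0,0,0,1])

```text
clock: 10.57
eef_pos: [0.6067, -0.0493, 0.2969]
tool_rot: [1.0, 0.023, 0.002, -0.001]
ft_force: [-2.2, -0.1, 8.8]
grip_width: 0.0242
```

Emit:
drive_tool(steps=[0.001,0,0,0,0,-0.2,1,0,0,0,0,0,0,1])

```text
clock: 10.73
eef_pos: [0.6075, -0.0493, 0.297]
tool_rot: [1.0, 0.025, 0.002, -0.001]
ft_force: [-1.7, -0.0, 10.5]
grip_width: 0.0244
```

Emit:
drive_tool(steps=[0.001,0,0,0,0,-0.2,1,0,0,0,0,0,0,1])

```text
clock: 10.9
eef_pos: [0.608, -0.0493, 0.297]
tool_rot: [1.0, 0.026, 0.001, -0.001]
ft_force: [-3.3, 0.5, 10.2]
grip_width: 0.0244
```

```bash
python3 - <<'E'
from h import *
st()
p,d=vision.camera('scene');st()
cv2.imwrite('pics/s12.png',cv2.resize(p[190:250,235:285,::-1],None,fx=10,fy=10,interpolation=2))
E
```

```text
t 10.9 tcp [ 0.608  -0.0493  0.297 ] gp [ 0.6081 -0.0492  0.243 ] yaw 3.03 z [ 0.0022  0.002  -1.    ] F [-3.28  0.5  10.21] w 0.0244
t 10.95 tcp [ 0.6079 -0.0493  0.297 ] gp [ 0.608  -0.0492  0.243 ] yaw 3.02 z [ 0.0022  0.002  -1.    ] F [-2.92 -0.38 10.53] w 0.0245
```

View pics/s12.png

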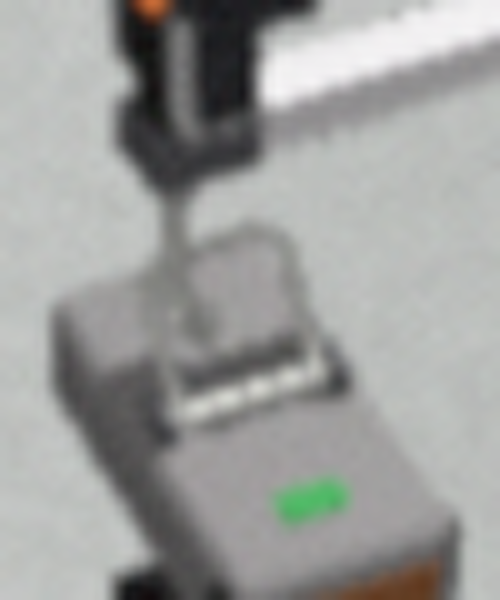

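Contact confirmed: Fx −3 N, with the shank on the bar near (185,250). I'll ease back, then rise.

Emit:
drive_tool(steps=[-0.002,0,0,0,0,0.4,1,-0.002,0,0,0,0,0.4,1,-0.001,0,0,0,0,0.2,1,0,0,0,0,0,0,1])

```text
clock: 11.28
eef_pos: [0.6038, -0.0494, 0.2969]
tool_rot: [1.0, 0.018, 0.002, -0.001]
ft_force: [-0.7, 0.8, 9.2]
grip_width: 0.0242
```

Emit:
drive_tool(steps=[0,0,-0.003,0,0,0,1,0,0,-0.003,0,0,0,1,0,0,-0.003,0,0,0,1,0,0,-0.002,0,0,0,1,0,0,0,0,0,0,1])

```text
clock: 11.7
eef_pos: [0.6039, -0.0494, 0.3083]
tool_rot: [1.0, 0.018, 0.002, -0.001]
ft_force: [-0.7, 0.0, 9.0]
grip_width: 0.0243
```

```bash
python3 - <<'E'
from h import *
st()
p,d=vision.camera('scene');st()
cv2.imwrite('pics/s13.png',cv2.resize(p[190:250,235:285,::-1],None,fx=10,fy=10,interpolation=2))
E
```

```text
t 11.7 tcp [ 0.6039 -0.0494  0.3083] gp [ 0.6042 -0.0493  0.2543] yaw 2.06 z [ 0.0048  0.0021 -1.    ] F [-0.74  0.05  9.02] w 0.0243
t 11.75 tcp [ 0.6039 -0.0494  0.3082] gp [ 0.6042 -0.0493  0.2542] yaw 2.06 z [ 0.0048  0.0021 -1.    ] F [ 0.18 -0.04  9.12] w 0.0245
```

View pics/s13.png

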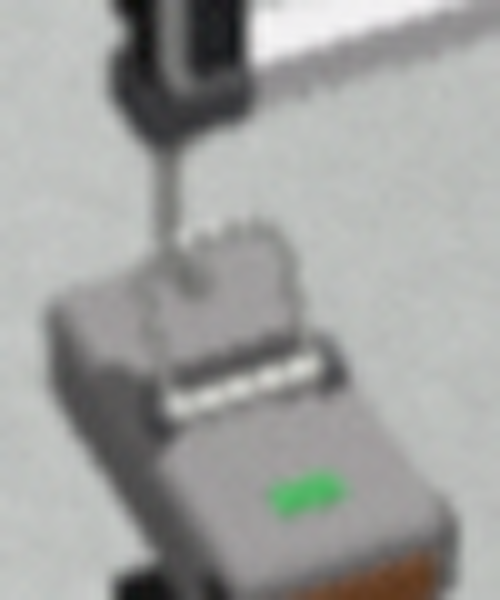

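The tip at (192,285) is in front of the bar, which is at about row 240. Nothing is touching, so I'll keep rising slowly.

Emit:
drive_tool(steps=[0,0,-0.002,0,0,0,1,0,0,-0.002,0,0,0,1,0,0,-0.002,0,0,0,1,0,0,0,0,0,0,1])

```text
clock: 12.08
eef_pos: [0.6039, -0.0494, 0.3142]
tool_rot: [1.0, 0.018, 0.002, -0.001]
ft_force: [-0.4, -0.2, 8.3]
grip_width: 0.0244
```

Emit:
drive_tool(steps=[0,0,-0.0015,0,0,0,1,0,0,-0.0015,0,0,0,1,0,0,0,0,0,0,1])

```text
clock: 12.33
eef_pos: [0.6038, -0.0494, 0.317]
tool_rot: [1.0, 0.018, 0.002, -0.001]
ft_force: [-0.7, 0.3, 8.1]
grip_width: 0.024
```

Emit:
drive_tool(steps=[0,0,-0.0015,0,0,0,1,0,0,-0.0015,0,0,0,1,0,0,0,0,0,0,1])

```text
clock: 12.58
eef_pos: [0.6039, -0.0494, 0.3194]
tool_rot: [1.0, 0.018, 0.002, -0.001]
ft_force: [1.2, 0.4, 7.1]
grip_width: 0.0241
```

```bash
python3 - <<'E'
from h import *
st()
p,d=vision.camera('scene');st()
cv2.imwrite('pics/s14.png',cv2.resize(p[190:250,235:285,::-1],None,fx=10,fy=10,interpolation=2))
E
```

```text
t 12.58 tcp [ 0.6039 -0.0494  0.3194] gp [ 0.6041 -0.0493  0.2654] yaw 2.06 z [ 0.0039  0.0021 -1.    ] F [1.16 0.42 7.08] w 0.0241
t 12.63 tcp [ 0.6038 -0.0494  0.3194] gp [ 0.604  -0.0493  0.2654] yaw 2.06 z [ 0.0037  0.0022 -1.    ] F [0.54 0.69 7.3 ] w 0.0244
```

View pics/s14.png

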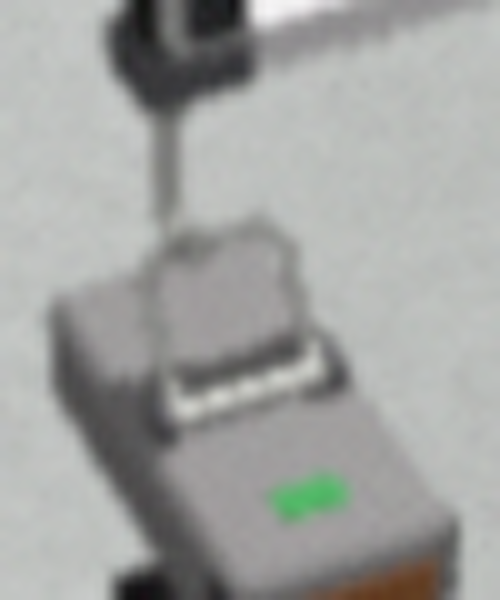

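The tip overlaps the bar near (205,250) and Fz is starting to drop, so the load is coming on. Lifting on.

Emit:
drive_tool(steps=[0,0,-0.0015,0,0,0,1,0,0,-0.0015,0,0,0,1,0,0,-0.001,0,0,0,1,0,0,0,0,0,0,1])

```text
clock: 12.97
eef_pos: [0.6036, -0.0495, 0.3224]
tool_rot: [1.0, 0.018, 0.001, -0.001]
ft_force: [1.3, 3.5, 4.7]
grip_width: 0.0242
```

Emit:
drive_tool(steps=[0,0,-0.0015,0,0,0,1,0,0,-0.0015,0,0,0,1,0,0,-0.0015,0,0,0,1,0,0,0,0,0,0,1])

```text
clock: 13.3
eef_pos: [0.6034, -0.0495, 0.3267]
tool_rot: [1.0, 0.018, 0.0, -0.001]
ft_force: [0.6, 5.0, 4.2]
grip_width: 0.024
```

```bash
python3 - <<'E'
from h import *
st()
p,d=vision.camera('scene');st()
cv2.imwrite('pics/s15.png',cv2.resize(p[180:280,225:295,::-1],None,fx=6,fy=6,interpolation=2))
E
```

```text
t 13.3 tcp [ 0.6034 -0.0495  0.3267] gp [ 0.6034 -0.0494  0.2727] yaw 2.09 z [ 4.0e-04  2.1e-03 -1.0e+00] F [0.58 5.02 4.17] w 0.024
t 13.35 tcp [ 0.6034 -0.0495  0.3267] gp [ 0.6034 -0.0494  0.2727] yaw 2.09 z [ 4.0e-04  2.1e-03 -1.0e+00] F [0.86 5.14 4.72] w 0.0243
```

View pics/s15.png

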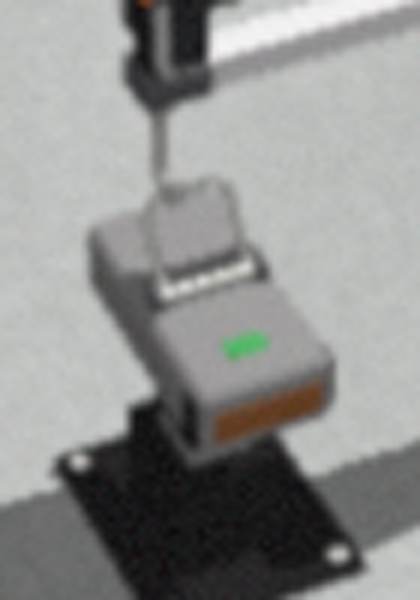

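The reader is rising out of its socket: Fz dropped to about 4.3 N, while the head and its green patch moved up. I'll relax the side force and keep lifting.

Emit:
drive_tool(steps=[0,-0.001,-0.002,0,0,0,1,0,0,-0.002,0,0,0,1,0,0,-0.002,0,0,0,1,0,0,-0.002,0,0,0,1,0,0,-0.002,0,0,0,1,0,0,0,0,0,0,1])

```text
clock: 13.85
eef_pos: [0.6033, -0.0494, 0.337]
tool_rot: [1.0, 0.018, 0.0, -0.0]
ft_force: [0.2, 3.1, 5.0]
grip_width: 0.0241
```

Emit:
drive_tool(steps=[0,0,-0.002,0,0,0,1,0,0,-0.002,0,0,0,1,0,0,-0.002,0,0,0,1,0,0,-0.002,0,0,0,1,0,0,-0.002,0,0,0,1,0,0,0,0,0,0,1])

```text
clock: 14.35
eef_pos: [0.6033, -0.0494, 0.347]
tool_rot: [1.0, 0.018, 0.0, -0.0]
ft_force: [0.7, 4.7, 4.5]
grip_width: 0.0242
```

```bash
python3 - <<'E'
from h import *
st()
p,d=vision.camera('scene');st()
cv2.imwrite('pics/s16.png',cv2.resize(p[160:280,215:305,::-1],None,fx=5,fy=5,interpolation=2))
E
```

```text
t 14.35 tcp [ 0.6033 -0.0494  0.347 ] gp [ 0.6033 -0.0493  0.293 ] yaw 2.06 z [ 7.e-04  2.e-04 -1.e+00] F [0.66 4.71 4.47] w 0.0242
t 14.4 tcp [ 0.6033 -0.0494  0.3469] gp [ 0.6033 -0.0494  0.2929] yaw 2.06 z [ 6.e-04  2.e-04 -1.e+00] F [1.16 4.21 4.61] w 0.0243
```

View pics/s16.png

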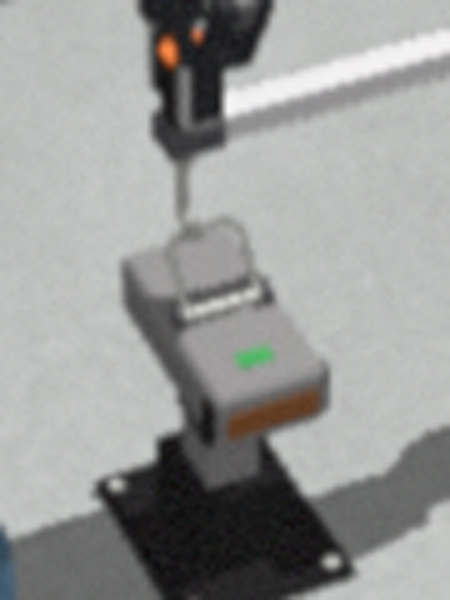

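The reader is upright and about 29 mm up, with the handle showing above the socket. I'll carry on to the rim, then go slower.

Emit:
drive_tool(steps=[0,0,-0.002,0,0,0,1,0,0,-0.002,0,0,0,1,0,0,-0.002,0,0,0,1,0,0,-0.002,0,0,0,1,0,0,-0.002,0,0,0,1,0,0,-0.001,0,0,0,1,0,0,0,0,0,0,1])

```text
clock: 14.98
eef_pos: [0.6032, -0.0493, 0.3577]
tool_rot: [1.0, 0.018, 0.0, -0.0]
ft_force: [0.6, 4.9, 4.5]
grip_width: 0.0245
```

Emit:
drive_tool(steps=[0,0,-0.001,0,0,0,1,0,0,-0.001,0,0,0,1,0,0,-0.001,0,0,0,1,0,0,-0.001,0,0,0,1,0,0,-0.001,0,0,0,1,0,0,-0.001,0,0,0,1,0,0,-0.001,0,0,0,1,0,0,-0.001,0,0,0,1])

```text
clock: 15.65
eef_pos: [0.6032, -0.0493, 0.3653]
tool_rot: [1.0, 0.018, -0.0, -0.0]
ft_force: [0.2, 5.5, 2.3]
grip_width: 0.0242
```

Emit:
drive_tool(steps=[0,0,-0.001,0,0,0,1,0,0,-0.001,0,0,0,1,0,0,-0.001,0,0,0,1,0,0,-0.001,0,0,0,1,0,0,-0.001,0,0,0,1,0,0,-0.001,0,0,0,1,0,0,-0.001,0,0,0,1,0,0,-0.001,0,0,0,1])

```text
clock: 16.32
eef_pos: [0.6031, -0.0493, 0.3734]
tool_rot: [1.0, 0.018, -0.0, -0.0]
ft_force: [0.0, 5.9, 2.6]
grip_width: 0.0244
```

```bash
python3 - <<'E'
from h import *
st()
p,d=vision.camera('scene');st()
cv2.imwrite('pics/s17.png',cv2.resize(p[150:280,215:305,::-1],None,fx=4.5,fy=4.5,interpolation=2))
E
```

```text
t 16.32 tcp [ 0.6031 -0.0493  0.3734] gp [ 0.6031 -0.0493  0.3194] yaw 2.05 z [-3.e-04  3.e-04 -1.e+00] F [0.03 5.88 2.64] w 0.0244
t 16.37 tcp [ 0.6031 -0.0493  0.3737] gp [ 0.6031 -0.0493  0.3197] yaw 2.05 z [-0.e+00  3.e-04 -1.e+00] F [-0.05  4.37  4.82] w 0.0241
```

View pics/s17.png

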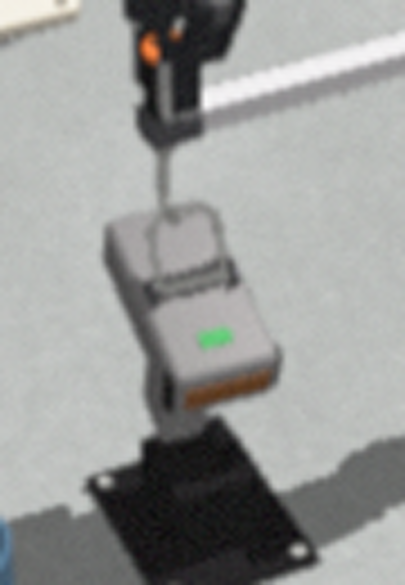

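The handle's end is just leaving the rim and the reader has begun to tilt to its hanging position. Continuing gently.

Emit:
drive_tool(steps=[0,0,-0.001,0,0,0,1,0,0,-0.001,0,0,0,1,0,0,-0.001,0,0,0,1,0,0,-0.001,0,0,0,1,0,0,-0.001,0,0,0,1,0,0,-0.001,0,0,0,1,0,0,-0.001,0,0,0,1,0,0,-0.001,0,0,0,1])

```text
clock: 17.03
eef_pos: [0.603, -0.0493, 0.3813]
tool_rot: [1.0, 0.018, -0.0, -0.0]
ft_force: [-0.2, 5.8, 3.0]
grip_width: 0.0244
```

Emit:
drive_tool(steps=[0,0,-0.001,0,0,0,1,0,0,-0.001,0,0,0,1,0,0,-0.001,0,0,0,1,0,0,-0.001,0,0,0,1,0,0,-0.001,0,0,0,1,0,0,-0.001,0,0,0,1,0,0,-0.001,0,0,0,1,0,0,0,0,0,0,1])

```text
clock: 17.7
eef_pos: [0.6031, -0.0493, 0.3884]
tool_rot: [1.0, 0.018, -0.0, -0.0]
ft_force: [-0.2, 6.0, 3.4]
grip_width: 0.0243
```

```bash
python3 - <<'E'
from h import *
st()
p,d=vision.camera('scene');st()
cv2.imwrite('pics/s18.png',cv2.resize(p[140:280,205:315,::-1],None,fx=4.2,fy=4.2,interpolation=2))
E
```

```text
t 17.7 tcp [ 0.6031 -0.0493  0.3884] gp [ 0.603  -0.0493  0.3344] yaw 2.05 z [-6.e-04  3.e-04 -1.e+00] F [-0.15  5.98  3.43] w 0.0243
t 17.75 tcp [ 0.603  -0.0493  0.3884] gp [ 0.603  -0.0493  0.3344] yaw 2.05 z [-6.e-04  3.e-04 -1.e+00] F [0.39 5.   2.55] w 0.0243
```

View pics/s18.png

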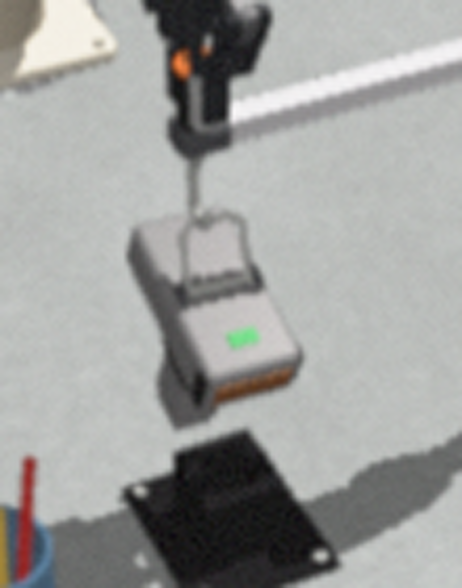

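The reader hangs clear above the holder. Last few millimetres to the top stop.

Emit:
drive_tool(steps=[0,0,-0.001,0,0,0,1,0,0,-0.001,0,0,0,1,0,0,-0.001,0,0,0,1,0,0,-0.001,0,0,0,1,0,0,-0.001,0,0,0,1,0,0,-0.001,0,0,0,1,0,0,-0.001,0,0,0,1,0,0,0,0,0,0,1])

```text
clock: 18.42
eef_pos: [0.6029, -0.0491, 0.3942]
tool_rot: [1.0, 0.018, -0.001, -0.0]
ft_force: [1.6, 6.2, -0.7]
grip_width: 0.0243
```

Emit:
drive_tool(steps=[0,0,-0.001,0,0,0,1,0,0,-0.0005,0,0,0,1,0,0,0,0,0,0,1,0,0,0,0,0,0,1])

```text
clock: 18.75
eef_pos: [0.6028, -0.049, 0.3949]
tool_rot: [1.0, 0.018, -0.002, -0.001]
ft_force: [0.3, 6.0, -3.5]
grip_width: 0.0239
```

At the top stop now: Fz has reversed to −3.5 N. I'll relieve the residual forces, let it settle, and open.

Emit:
drive_tool(steps=[0,-0.001,0.0005,0,0,0,1,0,-0.0005,0,0,0,0,1,0,0,0,0,0,0,1,0,0,0,0,0,0,1,0,0,0,0,0,0,1,0,0,0,0,0,0,1])

```text
clock: 19.25
eef_pos: [0.6029, -0.0487, 0.3959]
tool_rot: [1.0, 0.018, -0.001, 0.001]
ft_force: [0.4, -0.8, -4.1]
grip_width: 0.0244
```

```bash
python3 - <<'E'
from h import *
st()
p,d=vision.camera('scene')
cv2.imwrite('pics/s19.png',cv2.resize(p[90:280,200:400,::-1],None,fx=3,fy=3,interpolation=2))
E
```

```text
t 19.25 tcp [ 0.6029 -0.0487  0.3959] gp [ 0.6029 -0.0488  0.3419] yaw 2.01 z [-0.0013 -0.0013 -1.    ] F [ 0.43 -0.75 -4.07] w 0.0244
```

View pics/s19.png

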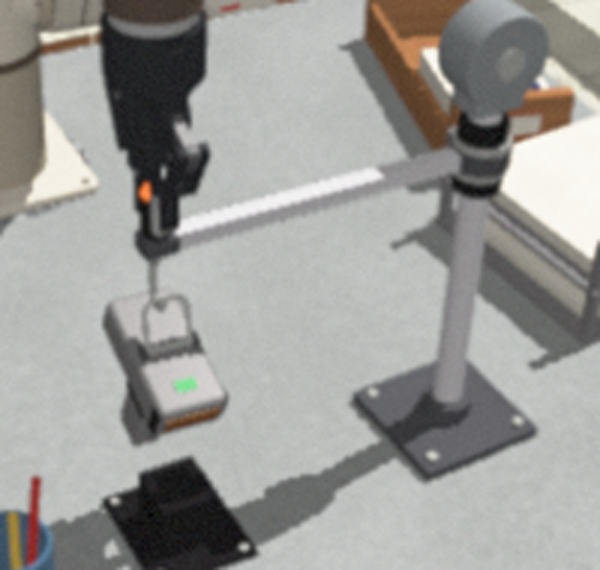

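The arm is fully home, with the reader hanging upright by its loop, well clear of the holder. Opening gently.

Emit:
drive_tool(steps=[0,0,0,0,0,0,0.5,0,0,0,0,0,0,0.3,0,0,0,0,0,0,0.1,0,0,0,0,0,0,-0.1,0,0,0,0,0,0,-0.3,0,0,0,0,0,0,-0.3,0,0,0,0,0,0,-0.3])

```text
clock: 19.88
eef_pos: [0.6032, -0.0479, 0.3967]
tool_rot: [1.0, 0.018, 0.0, 0.0]
ft_force: [0.0, 0.1, 0.0]
grip_width: 0.0554
```

```bash
python3 - <<'E'
from h import *
st()
p,d=vision.camera('scene')
cv2.imwrite('pics/s20.png',cv2.resize(p[90:280,200:400,::-1],None,fx=3,fy=3,interpolation=2))
E
```

```text
t 19.88 tcp [ 0.6032 -0.0479  0.3967] gp [ 0.6032 -0.0479  0.3427] yaw 2.06 z [ 6.e-04 -1.e-04 -1.e+00] F [0.03 0.07 0.02] w 0.0554
```

View pics/s20.png

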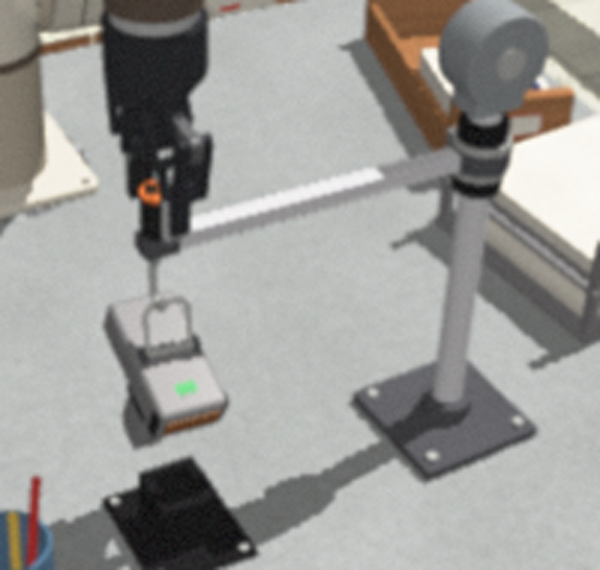

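Released. Wrist force is zero and the arm has stayed home. I'll draw straight up, clear of the grip, and let the reader settle.

Emit:
drive_tool(steps=[0,0,-0.006,0,0,0,-0.4,0,0,-0.012,0,0,0,-0.4,0,0,-0.012,0,0,0,-0.4,0,0,-0.012,0,0,0,-0.4,0,0,-0.01,0,0,0,-0.4,0,0,0,0,0,0,-0.4,0,0,0,0,0,0,-0.4,0,0,0,0,0,0,-0.4])

```text
clock: 20.6
eef_pos: [0.6032, -0.0479, 0.4479]
tool_rot: [1.0, 0.018, -0.0, -0.0]
ft_force: [-0.2, -0.2, -0.3]
grip_width: 0.06
```

Emit:
drive_tool(steps=[0,0,0,0,0,0,-0.4,0,0,0,0,0,0,-0.4,0,0,0,0,0,0,-0.4,0,0,0,0,0,0,-0.4,0,0,0,0,0,0,-0.4,0,0,0,0,0,0,-0.4,0,0,0,0,0,0,-0.4,0,0,0,0,0,0,-0.4])

```text
clock: 21.27
eef_pos: [0.6032, -0.048, 0.4484]
tool_rot: [1.0, 0.018, 0.0, 0.0]
ft_force: [0.2, -0.4, 0.1]
grip_width: 0.0598
```

Emit:
drive_tool(steps=[0,0,0,0,0,0,-0.4,0,0,0,0,0,0,-0.4,0,0,0,0,0,0,-0.4,0,0,0,0,0,0,-0.4,0,0,0,0,0,0,-0.4,0,0,0,0,0,0,-0.4,0,0,0,0,0,0,-0.4,0,0,0,0,0,0,-0.4])

```text
clock: 21.93
eef_pos: [0.6032, -0.048, 0.4484]
tool_rot: [1.0, 0.018, -0.0, -0.0]
ft_force: [-0.4, -0.5, -0.6]
grip_width: 0.0597
```

```bash
python3 - <<'E'
from h import *
st()
def green(p):
    h=cv2.cvtColor(p,cv2.COLOR_RGB2HSV);o=(h[...,0]>45)&(h[...,0]<80)&(h[...,1]>110);o[:150]=0;o[270:]=0;o[:,:220]=0;o[:,310:]=0
    v,u=np.nonzero(o);return u.mean(),v.mean()
m=vision.camera_model("scene");L=[]
for i in range(6):
    p,d=vision.camera('scene');L.append(green(p))
print(np.round(L,2).tolist())
W=cloud(m,d).reshape(-1,3);q=W[(W[:,2]>.305)&(W[:,2]<.325)&(W[:,1]<.18)&(W[:,1]>0)&(W[:,0]>.55)&(W[:,0]<.7)];print("tube top z",np.percentile(q[:,2],[50,90]))
q=W[(W[:,0]>.53)&(W[:,0]<.7)&(W[:,1]>-.12)&(W[:,1]<.03)&(W[:,2]>.075)&(W[:,2]<.25)];print("lowest reader pts",np.percentile(q[:,2],[0.2,1,3]))
cv2.imwrite('pics/s21.png',cv2.resize(p[90:300,80:400,::-1],None,fx=2.4,fy=2.4,interpolation=2))
E
```

```text
t 21.93 tcp [ 0.6032 -0.048   0.4484] gp [ 0.6032 -0.048   0.3944] yaw 2.05 z [-0.  0. -1.] F [-0.4  -0.46 -0.61] w 0.0597
[[262.0, 218.5], [261.5, 218.5], [262.0, 218.5], [262.0, 218.5], [261.5, 218.75], [261.6, 218.6]]
tube top z [0.31147298 0.31356593]
lowest reader pts [0.07965483 0.08506875 0.09859178]
```

View pics/s21.png

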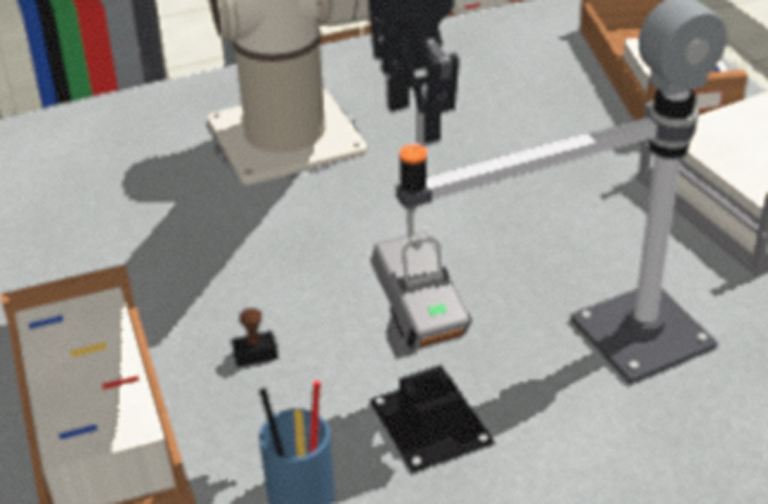

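The reader is steady: its green patch moves less than 0.5 px over 0.3 s. The arm is home, the gripper is clear, and the bystanders are in place.

```bash
python3 -c "
from workcell import job_done
print(job_done())"
```

```text
the job is handed in; nothing more can be done
None
```

The barcode reader is hanging by its loop in the hook, with the arm fully home and the gripper released. I handed the job in at about 22 s; handing in reports no verdict, so the result rests on my own checks.

**What I did:**
- I gripped the arm from above, swung it to the robot side of the loop and pulled it down about 100 mm.
- I felt forward 1 mm at a time until the shank met the bar, at about 3 N of sideways force at the wrist. Then I eased back 5 mm by command and lifted at 10–25 mm/s up to the top stop before opening the fingers.

**Last checks:**
- **Arm home:** the tube's top face measured about 0.312 m, which is the home height.
- **Reader clear:** its lowest visible points were at about 0.08 m, against the holder's rim at 0.056 m.
- **Reader still:** it moved less than 0.5 px over 0.3 s.
- **Released:** the wrist force was near 0.
- **Bystanders:** the pen pot, stamp and card tray looked untouched in the last picture; I did not measure them.

**What was off:**
- **Hook off-centre:** the hook sits roughly 7–8 mm off the middle of the loop's bar, because the arm's radius is fixed. That left only 3–5 mm of room at the side.
- **Sideways pull:** I saw up to 6 N at the wrist while lifting, and relieved it before release.
- **Camera disagreement:** the cameras disagreed by a few millimetres, up to about 8 mm on the grip.

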